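# Move a printer roller from the bench cradle into the spring clips of a printer frame

### The job

Swing up the hold-down bar of the bench cradle, draw the printer roller out from under it, lay it on the cork mat and let go of it. Then pick it up again and press it down, chamfers first, into its seat in the open printer frame until both spring clips have snapped shut over its ends. Leave the other things on the bench where they are.

Things in the scene. Friction and masses are not known exactly. Their poses are not given: they have to be found in the camera images.
- roller: Printer roller unit 160 x 28 x 40 mm, about 0.2 kg: black rubber roller (diameter 28, length 104 mm, axis 18 mm above the underside) between two alike grey end blocks, each 28 mm long, 28 wide, 40 tall, whose lower outer edges are chamfered (7 mm along, 12 mm up). Origin: centre of the underside; x along its length, z up (chamfers down). Starts in the cradle, x along the cradle's x.
- cradle: Fixed aluminium bench cradle, base 130 x 96 x 12 mm. Origin: on the table under the loaded roller's middle (the roller may lie up to 6 mm further to -x). x runs along the channel, away from its open end, which faces the robot; y points to the bar's hinge. Channel floor 12 mm above the table, walls 26 mm. The roller's -x end block sticks out free of the base, at x = -80 to -52 mm.
- hood (a point): Front edge of the cradle's fixed hood (cradle x = 53 mm, 60 mm above the table), which covers the roller's other end block, closed behind. The roller cannot be lifted while its end is under the hood: draw it along the cradle's -x by at least 35 mm first. Channel walls leave 1.5 mm each side of the roller.
- hold_bar (a joint): Hinge angle of the steel hold-down bar crossing the roller's middle: 0 = level (it bars the way of the hooded end block, so the roller cannot be drawn out), grows as it is swung up, limit 1.6 rad; starts within 0.06 of level. Hinge friction (0.09 N m) makes it stay where it is left. Upright, it reaches 155 mm above the table: carry the roller clear of it.
- bar_hinge (a point): Centre of the bar's hinge, at cradle x = 12, y = 48 mm, 49 mm above the table; fixed. The hinge axis runs along the cradle's x.
- bar_handle (a point): Centre of the black round handle at the bar's free end: a cylinder 18 mm thick, 30 mm long, lying along the cradle's x, 96 mm from the hinge axis. It can be pinched from above on its two flat ends and pivots between the fingers as the bar swings. With the bar level it is at cradle x = 12, y = -48 mm, 49 mm above the table.
- mat: Fixed cork mat, 190 x 110 mm, 3 mm thick, on the table between cradle and printer frame. Origin: centre of its underside; x along its length.
- frame: Fixed open printer frame, a white plastic tray 150 (x) by 236 mm (y), walls 24 mm high. Origin: on the table under the middle of the roller's seat. The seated roller lies along the frame's y, either way round. Between the pedestals the tray floor is 8 mm above the table, with circuit board and gears up to 22 mm, leaving room for fingers at the roller's middle.
- seat (a point): Middle of the roller's seat, where the roller's origin belongs: frame x = y = 0, 30 mm above the table, level with the tops of the two pedestals that carry the end blocks (50 to 80 mm either side). Beside each end block's place stand cheek walls, 31 mm apart, flared at the top and 60 mm high above the table: no room for fingers beside the seated end blocks.
- clip_left (a joint): Angle of the spring clip at the seat's +y end (frame's y): 0 = upright and shut, grows as its top is pushed outward, limit 0.3 rad. A steel tongue 22 mm wide, hinged 12 mm above the table, with a round inward nose near its top. Pressing the roller straight down spreads both clips (4 mm, 0.07 rad each) and takes a push of 9 to 17 N in all; the noses then snap over the end blocks' tops.
- clip_right (a joint): The same for the like clip at the seat's -y end.
- clip_left_nose (a point): Centre of the left clip's nose, a bar 8 mm thick and 24 mm long along the frame's x; at rest at frame x = 0, y = 80.5 mm, 74.7 mm above the table.
- clip_right_nose (a point): Centre of the right clip's like nose; at rest at frame x = 0, y = -80.5 mm, 74.7 mm above the table.
- spray_bottle: Bystander: white plastic bottle with a grey cap, 52 mm across, 150 mm tall, standing near the far edge; origin at its underside's centre.
- screw_jar: Bystander: glass jar with steel lid, 60 mm across, 70 mm tall, standing beyond the mat; origin at its underside's centre.
- screwdriver: Bystander: black-handled screwdriver lying on the robot's side of the mat, left; origin at its underside's centre (handle to -x, lying along x).
- brush: Bystander: wooden-handled brush lying on the robot's side of the mat, right; origin at its underside's centre (handle to -x, lying along x).
- tape_roll: Bystander: flat paper-coloured ring, 80 mm across, 22 mm tall, beyond the mat; origin at its underside's centre.
- gear: Bystander: grey plastic gear, about 60 mm across, 26 mm tall, at the right; origin at its underside's centre.
- mug: Bystander: white mug, 76 mm across, 90 mm tall, at the left; origin at its underside's centre.
Things that resemble listed ones, but are neither listed nor needed, are in the scene too. Leave any orange or pink look-alike of the roller alone.

How it is judged:
By the outcome, as a careful person would: the job done as asked, in the order asked, and still so for the second after the job is handed in, with the robot touching nothing.
It also fails if it takes over 67 s, if anything falls off the work surface, if the arm or the gripper's body presses on something with over 40 N, if the wrist force passes 120 N, or if a joint passes its speed limit or range.

### The arm

A 6-joint arm with a two-finger parallel gripper is mounted at the origin on the work surface. World frame = base frame: x ahead of the robot, y to its left, z up, the work surface at z = 0. Lengths are in m, angles in rad, forces in N, time in s.
With the tool pointing down it reaches from about 0.2 to 0.875 m from the base axis. Payload 3.4 kg.
Tool frame: the origin (TCP) lies between the finger pads; the fingertips stand 25 mm ahead of it and the grasp point (between the pads) lies 6 mm ahead of it (r.nose_length is the z of the fingertips in the tool frame, in m); z points along the fingers, x is the direction in which the jaws open and shut, and the axes are right-handed (so a half turn about z gives the same grasp; the last joint's range is limited). The gripper opens to 94 mm and grips with 3 to 60 N. Pads are 16 mm wide; open, the fingers measure 119 mm over their backs; the gripper's body (75 mm by 177 mm) begins 78 mm behind the grasp point.
Start: joints at [-1.469, 0.276, 1.505, -0, 1.361, -0.121], TCP at [0.127, -0.561, 0.206] pointing down, gripper open.
Joint ranges: [-2.89, 2.89], [-0.75, 2.08], [0.22, 2.7], [-1.18, 4.32], [0.11, 2.71], [-2.7, 2.7]. Speed limits (rad/s): [2.57, 2.57, 3.14, 3.14, 3.14, 3.14].

### API

Orientations are given as a unit quaternion [w, x, y, z].
In Python, from plant import r, gripper_to, inverse_kinematics, vision, models, telemetry gives the robot as it stands. Calls block until the motion is done:
- r.move_to(position, orientation): joint-space move of the TCP to a pose.
- r.move_l(position, rot=None, vel=0.15, guard=None): straight line of the TCP; rot=None keeps the orientation; vel is the mean speed in m/s. With guard (N) it stops when the force on the tool has changed by that much, and returns True; else False.
- r.movej(angles): joint-space move.
- gripper_to(opening, f_grip=None): finger opening in m; f_grip is the grip in N (None keeps the last); returns when the fingers have stopped.
- r.hold(seconds).
- inverse_kinematics(position, orientation): joint angles nearest the present ones, or None.
- vision.snapshot(name): name is "scene" or "top" or "wrist"; returns the picture (420x560x3 uint8, red, green, blue); there is no depth.
- vision.get_calibration(name): a dict with "fx", "fy", "cx", "cy" (pixels), "D" ([k1, k2, p1, p2, k3] as OpenCV has them; the pictures are not rectified), "position" and "orientation" of the camera in the world. Camera axes: x right, y down, z forward; pixel columns grow to the right and rows downward; lengths in m; the calibration is good to about 2 mm. A picture is of the moment at which its call begins: read the wrist's pose just before it. get_calibration takes no time and is no camera call; for the wrist camera it gives the pose at the moment of the call.
A pose or a line that the arm cannot do raises r.PlanningError and nothing moves.
- r.sign_off(): hands the job in, once; it reports no verdict.
Trained networks look in the newest picture that a camera, given by its name, has taken for a name from the list of things; names that differ only in an ending like _2 or _b are one class to them, and where a whole thing is asked for, a point or a joint stands for the part that bears it (a point fixed in the world has none). Each returns a list of dicts, best first, with "score" (0 to 1); they miss things now and then, are a little off and sometimes report something else, mostly with a low value. They report only what shows in the picture. A call takes as long as a camera call. They do not tell look-alikes from the thing itself.
- models.boxes_of(thing, camera): "at" ([x, y, z] in m, in world coordinates, good to about 4 mm: the middle of the surface that is visible of it).
- models.regions_of(thing, camera): "pixels" (420x560 bool, what is visible of it).
- models.mark_of(thing, camera): "at" ([x, y, z] in m, in world coordinates, good to about 4 mm: a listed point, or the origin of a listed thing).
Readings, each from a call of its own:
- telemetry.current_t(): time.
- telemetry.current_joints(): joint angles.
- telemetry.current_dq(): joint speeds.
- telemetry.current_joint_efforts(): joint torques, N m.
- telemetry.current_ee_pos(): TCP position.
- telemetry.current_tool_rot(): TCP orientation.
- telemetry.current_wrist_force(): force on the tool from outside, world axes, zero at the start.
- telemetry.current_torque(): the same for the moment, N m.
- telemetry.current_opening(): finger opening in m.
Only numpy, scipy, OpenCV 4.12 (cv2) and the standard library are available. Lean on these libraries where they do the work, as an engineer would, in place of code of your own. Each camera call takes 0.05 s, during which the arm holds its last target.

## Working session

There is one attempt and no reset: what is moved stays moved. The work goes in short steps, each a Python script; the robot and the scene stay as the last script left them, time stands still between calls to the robot, and variables do not carry over. Pictures are saved under pics/ and viewed, and the job is handed in when it is done.

```bash
ls; mkdir -p pics; python3 - <<'E'
from plant import r,vision,models,telemetry
import cv2
for n in ["scene","top","wrist"]:
    im=vision.snapshot(n); cv2.imwrite(f"pics/{n}0.png",im[:,:,::-1])
    c=vision.get_calibration(n); print(n,{k:(v if isinstance(v,float) else [round(float(x),4) for x in v] if hasattr(v,'__len__') else v) for k,v in c.items()})
print(telemetry.current_t(), telemetry.current_tool_rot())
E
```

```text
pics
scene {'fx': 520.4245940942936, 'fy': 520.4245940942936, 'cx': 285.9191292527328, 'cy': 206.6104573043447, 'D': [-0.1045, 0.0, 0.0, 0.0, 0.0], 'position': [1.2848, -0.81, 1.013], 'orientation': [-0.3852, 0.8498, 0.3237, -0.1572]}
top {'fx': 455.7874456945313, 'fy': 455.7874456945313, 'cx': 287.56870753452375, 'cy': 211.0627859410035, 'D': [-0.0469, 0.0, 0.0, 0.0, 0.0], 'position': [0.316, -0.005, 1.7076], 'orientation': [-0.0399, 0.7116, -0.7001, 0.0442]}
wrist {'fx': 314.19309793352613, 'fy': 314.19309793352613, 'cx': 280.4721486962272, 'cy': 212.05156188523637, 'D': [-0.0676, 0.0, 0.0, 0.0, 0.0], 'position': [0.2052, -0.5431, 0.384], 'orientation': [0.1086, 0.7738, -0.618, -0.0872]}
0.15 [-4.82256746e-04  7.81319302e-01 -6.24131153e-01 -4.67607250e-04]
```

View pics/scene0.png

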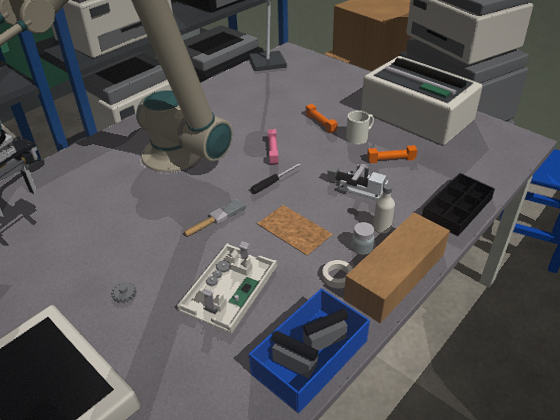

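View pics/top0.png

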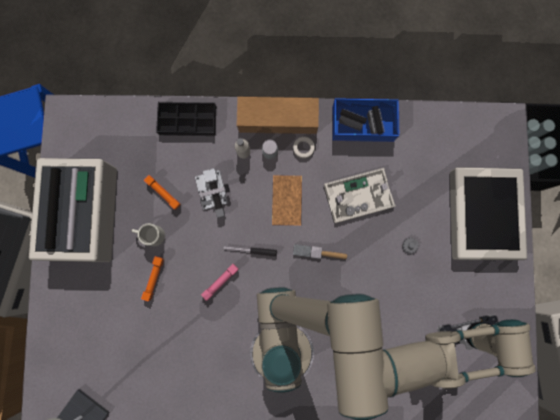

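View pics/wrist0.png

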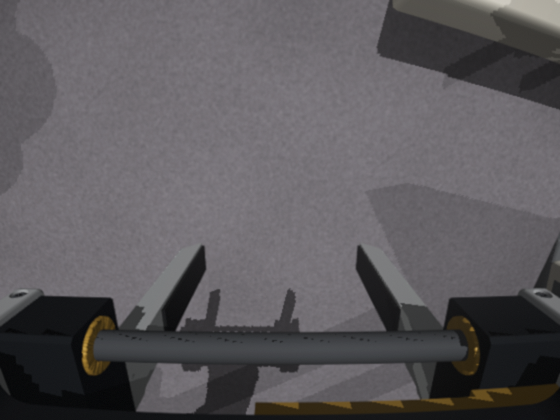

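```bash
cat > h.py <<'E'
import numpy as np, cv2
from scipy.spatial.transform import Rotation as R
from plant import r,gripper_to,inverse_kinematics,vision,models,telemetry
def cal(c):
    K=np.array([[c['fx'],0,c['cx']],[0,c['fy'],c['cy']],[0,0,1.]]);q=c['orientation']
    return K,np.array(c['D'],float),R.from_quat([q[1],q[2],q[3],q[0]]).as_matrix(),np.array(c['position'],float)
def px2w(c,uv,z):
    K,D,M,p=cal(c);uv=np.array(uv,float).reshape(-1,1,2)
    n=cv2.undistortPoints(uv,K,D).reshape(-1,2)
    d=np.c_[n,np.ones(len(n))]@M.T
    return p+d*((z-p[2])/d[:,2])[:,None]
def w2px(c,P):
    K,D,M,p=cal(c)
    rv,_=cv2.Rodrigues(M.T)
    return cv2.projectPoints(np.array(P,float).reshape(-1,1,3),rv,-M.T@p,K,D)[0].reshape(-1,2)
def down(yaw):
    # tool z down, tool x (jaw direction) at world angle yaw
    c,s=np.cos(yaw),np.sin(yaw)
    M=np.array([[c,s,0],[s,-c,0],[0,0,-1.]])
    q=R.from_matrix(M).as_quat();return np.array([q[3],q[0],q[1],q[2]])
def st():
    print('t',round(telemetry.current_t(),2),'pos',np.round(telemetry.current_ee_pos(),4),'F',np.round(telemetry.current_wrist_force(),1),'M',np.round(telemetry.current_torque(),2),'op',round(telemetry.current_opening(),4))
E
python3 - <<'E'
from h import *
for cam in ["top","scene"]:
    for n in ["roller","cradle","hood","bar_hinge","bar_handle","mat","frame","seat","clip_left_nose","clip_right_nose"]:
        print(cam,n,[(np.round(d['at'],3).tolist(),round(d['score'],2)) for d in models.mark_of(n,cam)][:4])
for cam,(a,b,c,d),n in [("top",(180,140,260,230),"cr"),("top",(315,155,405,235),"fr"),("scene",(310,150,420,230),"cr"),("scene",(170,230,290,340),"fr")]:
    im=cv2.imread(f"pics/{cam}0.png")[b:d,a:c]
    cv2.imwrite(f"pics/{cam}_{n}.png",cv2.resize(im,None,fx=5,fy=5,interpolation=cv2.INTER_CUBIC))
def mont(a,b,o):
    A=cv2.imread(a);B=cv2.imread(b);h=max(A.shape[0],B.shape[0]);
    A=cv2.copyMakeBorder(A,0,h-A.shape[0],0,0,cv2.BORDER_CONSTANT);B=cv2.copyMakeBorder(B,0,h-B.shape[0],0,0,cv2.BORDER_CONSTANT)
    m=np.hstack([A,B]);s=min(800/m.shape[1],600/m.shape[0]);cv2.imwrite(o,cv2.resize(m,None,fx=s,fy=s))
mont("pics/top_cr.png","pics/scene_cr.png","pics/m_cr.png");mont("pics/top_fr.png","pics/scene_fr.png","pics/m_fr.png")
print(telemetry.current_t())
E
```

```text
top roller [([0.262, 0.478, -0.0], 0.97), ([0.259, 0.231, -0.001], 0.69), ([0.583, 0.46, -0.007], 0.62), ([0.571, 0.256, 0.007], 0.58)]
top cradle [([0.571, 0.255, -0.004], 0.83)]
top hood []
top bar_hinge [([0.57, 0.303, 0.049], 0.59)]
top bar_handle [([0.597, 0.212, 0.054], 0.63), ([0.75, 0.159, 0.004], 0.47)]
top mat [([0.565, -0.013, 0.001], 0.92), ([0.372, 0.119, 0.001], 0.24)]
top frame [([0.587, -0.28, 0.003], 0.63), ([0.573, 0.306, 0.048], 0.53)]
top seat [([0.585, -0.281, 0.034], 0.65)]
top clip_left_nose [([0.587, -0.281, 0.031], 0.74), ([0.564, -0.199, 0.073], 0.47)]
top clip_right_nose [([0.604, -0.359, 0.072], 0.56)]
scene roller [([0.257, 0.231, 0.001], 0.78), ([0.263, 0.479, -0.001], 0.75), ([0.571, 0.253, 0.01], 0.64), ([0.569, 0.307, 0.046], 0.43)]
scene cradle [([0.575, 0.254, 0.002], 0.71)]
scene hood [([0.621, 0.272, 0.058], 0.69)]
scene bar_hinge [([0.567, 0.306, 0.051], 0.92), ([0.376, 0.123, 0.0], 0.49)]
scene bar_handle [([0.597, 0.214, 0.055], 0.52)]
scene mat [([0.565, -0.009, -0.002], 0.82)]
scene frame [([0.587, -0.28, -0.0], 0.78), ([0.565, -0.011, 0.0], 0.17)]
scene seat [([0.587, -0.282, 0.029], 0.68), ([0.61, -0.356, 0.078], 0.57)]
scene clip_left_nose [([0.565, -0.203, 0.077], 0.68)]
scene clip_right_nose [([0.77, -0.067, 0.001], 0.66), ([0.609, -0.358, 0.077], 0.62)]
1.15
```

```bash
ls pics
```

```text
m_cr.png
m_fr.png
scene0.png
scene_cr.png
scene_fr.png
top0.png
top_cr.png
top_fr.png
wrist0.png
```

View pics/m_cr.png

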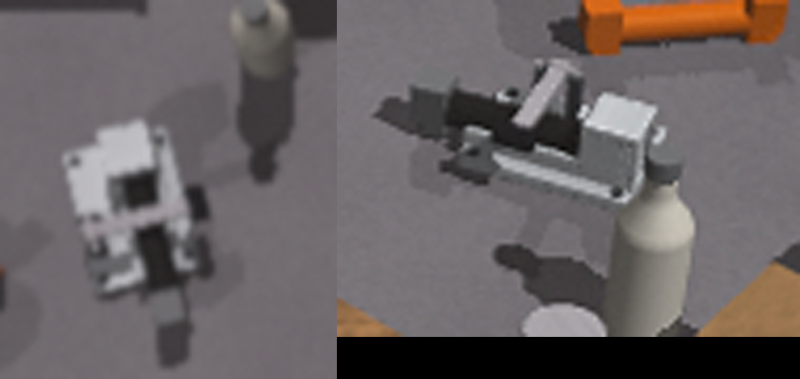

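View pics/m_fr.png

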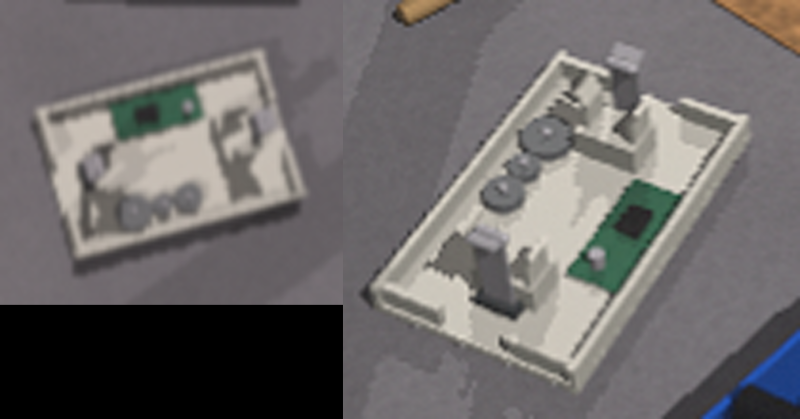

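```bash
python3 - <<'E'
from h import *
c=vision.get_calibration("wrist");K,D,M,p=cal(c)
q=telemetry.current_tool_rot();T=R.from_quat([q[1],q[2],q[3],q[0]]).as_matrix()
print('cam off tool',T.T@(p-telemetry.current_ee_pos()),'fwd',T.T@M[:,2],'right',T.T@M[:,0])
d=np.deg2rad
pts={'look':([.52,.22,.25],17.5),'handle':([.597,.213,.055],17.5),'up':([.57,.3,.145+.006],17.5),'end':([.507,.235,.04],107.5),'mat':([.5,-.01,.03],90),'matm':([.565,-.01,.03],90),'frame':([.586,-.279,.06],15.2)}
for k,(P,y) in pts.items():
    for f in (0,180,-180):
        s=inverse_kinematics(P,down(d(y+f)));print(k,y+f,None if s is None else np.round(s,2))
E
```

```text
cam off tool [ 1.40530968e-04 -8.01150222e-02 -1.78634661e-01] fwd [6.19202285e-04 2.75943439e-01 9.61173676e-01] right [ 9.99999805e-01 -9.27493351e-05 -6.17587236e-04]
look 17.5 [ 0.28  0.24  1.45 -0.    1.45 -0.03]
look 197.5 None
look -162.5 None
handle 17.5 [ 0.23  0.47  1.59 -0.    1.08 -0.07]
handle 197.5 None
handle -162.5 None
up 17.5 [ 0.38  0.41  1.44 -0.    1.29  0.07]
up 197.5 None
up -162.5 None
end 107.5 [ 0.31  0.39  1.78 -0.    0.97 -1.57]
end 287.5 [ 0.31  0.39  1.78 -0.    0.97  1.57]
end -72.5 [ 0.31  0.39  1.78 -0.    0.97  1.57]
mat 90 [-0.16  0.33  1.92 -0.    0.89 -1.73]
mat 270 [-0.16  0.33  1.92 -0.    0.89  1.41]
mat -90 [-0.16  0.33  1.92 -0.    0.89  1.41]
matm 90 [-0.14  0.41  1.78 -0.    0.95 -1.71]
matm 270 [-0.14  0.41  1.78 -0.    0.95  1.43]
matm -90 [-0.14  0.41  1.78 -0.    0.95  1.43]
frame 15.2 [-0.55  0.49  1.55 -0.    1.11 -0.82]
frame 195.2 [-0.55  0.49  1.55 -0.    1.11  2.32]
frame -164.8 [-0.55  0.49  1.55 -0.    1.11  2.32]
```

```bash
python3 - <<'E'
from h import *
def look(tag,names):
    st()
    im=vision.snapshot("wrist");c=vision.get_calibration("wrist")
    cv2.imwrite(f"pics/{tag}.png",im[:,:,::-1]);np.save(f"pics/{tag}.npy",c,allow_pickle=True)
    for n in names: print(n,[(np.round(d['at'],4).tolist(),round(d['score'],2)) for d in models.mark_of(n,"wrist")][:3])
d=np.deg2rad
r.move_to([.575,-.238,.26],down(d(15.2)))
look("w_frame",["seat","clip_left_nose","clip_right_nose"])
r.move_to([.562,.291,.26],down(d(17.5)))
look("w_cradle",["bar_hinge","bar_handle","hood","roller","cradle"])
st()
E
```

```text
t 3.15 pos [ 0.5745 -0.239   0.2598] F [ 0.4 -0.7 -0.5] M [-0.06 -0.14  0.04] op 0.0937
seat [([0.5847, -0.276, 0.0282], 0.71)]
clip_left_nose [([0.5641, -0.2037, 0.0718], 0.77)]
clip_right_nose [([0.6117, -0.3601, 0.0761], 0.88)]
t 5.27 pos [0.5625 0.29   0.26  ] F [ 0.3  0.6 -0.3] M [-0.04 -0.09  0.01] op 0.094
bar_hinge [([0.5744, 0.3023, 0.0523], 0.95)]
bar_handle [([0.5976, 0.2084, 0.057], 0.94), ([0.6287, 0.2676, 0.0571], 0.67)]
hood [([0.6283, 0.2705, 0.0621], 0.75)]
roller [([0.2551, 0.2293, 0.0008], 0.8), ([0.5685, 0.2601, 0.0109], 0.76), ([0.5808, 0.4556, 0.0027], 0.61)]
cradle [([0.5709, 0.2544, 0.001], 0.98), ([0.4169, 0.482, 0.0033], 0.61)]
t 5.57 pos [0.5623 0.2904 0.26  ] F [0.4 0.6 0.9] M [-0.03 -0.11  0.03] op 0.094
```

View pics/w_frame.png

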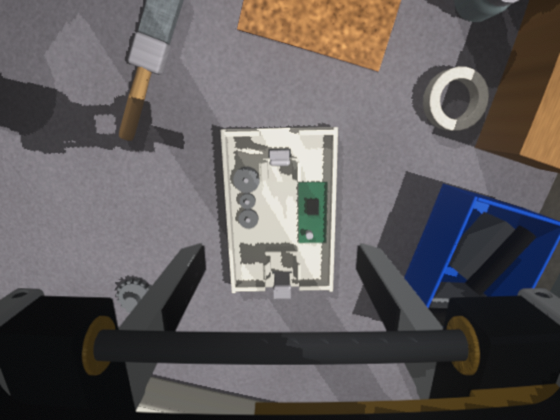

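View pics/w_cradle.png

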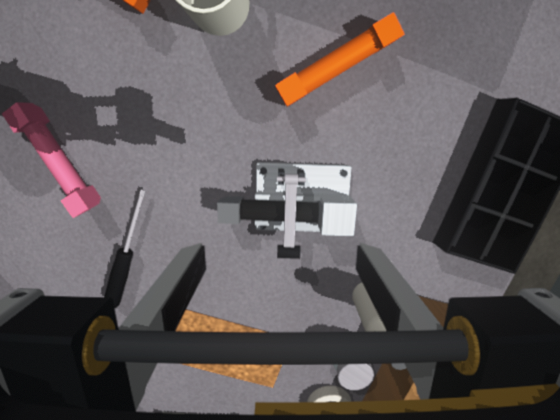

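```bash
python3 - <<'E'
import cv2
im=cv2.imread("pics/w_frame.png")[115:310,205:355]
cv2.imwrite("pics/zf.png",cv2.resize(im,None,fx=3,fy=3,interpolation=cv2.INTER_CUBIC))
im=cv2.imread("pics/w_cradle.png")[150:270,205:365]
cv2.imwrite("pics/zc.png",cv2.resize(im,None,fx=5,fy=5,interpolation=cv2.INTER_CUBIC))
E
```

```text
(no output)
```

View pics/zf.png

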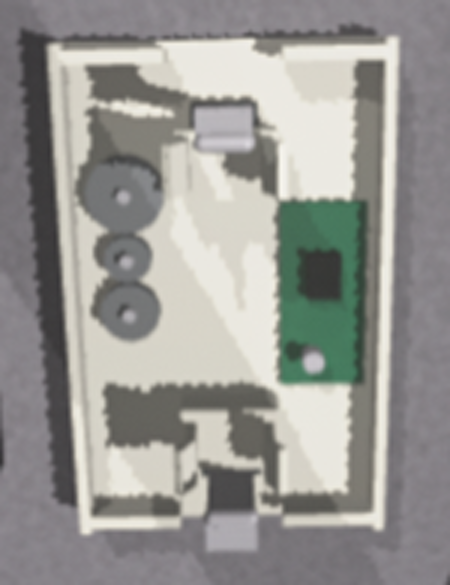

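View pics/zc.png

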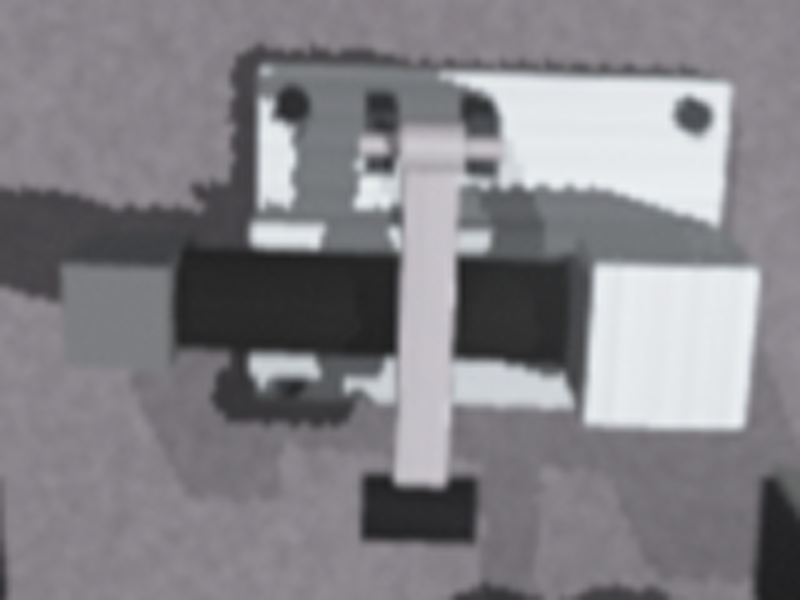

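```bash
python3 - <<'E'
from h import *
cf=np.load("pics/w_frame.npy",allow_pickle=True).item();cc=np.load("pics/w_cradle.npy",allow_pickle=True).item()
def fit(model,W):
    model=np.array(model,float);W=np.array(W)[:,:2];mc=model.mean(0);wc=W.mean(0)
    H=(model-mc).T@(W-wc);a=np.arctan2(H[0,1]-H[1,0],H[0,0]+H[1,1])
    Rm=np.array([[np.cos(a),-np.sin(a)],[np.sin(a),np.cos(a)]]);t=wc-Rm@mc
    return a,t,W-(model@Rm.T+t)
Z=lambda L,o,s:np.array(L,float)/s+np.array(o)
# frame
u=Z([(47,45),(399,38),(383,529),(82,533)],(204.7,114.7),3.)
W=px2w(cf,u,.024);a,t,e=fit([(-.075,.118),(.075,.118),(.075,-.118),(-.075,-.118)],W);print('frame',np.rad2deg(a),t,np.round(e*1000,1))
# top cam tray
im=cv2.imread("pics/top0.png")
# cradle: base TL, TR at z .012
u=Z([(258,65),(730,83)],(204.7,149.7),5.);W=px2w(cc,u,.012);v=W[1]-W[0];print('base',W,np.linalg.norm(v),np.rad2deg(np.arctan2(v[1],v[0])))
a,t,e=fit([(-.052,.048),(.078,.048)],W);print(np.rad2deg(a),t)
u=Z([(593,262),(760,263),(745,430),(583,425)],(204.7,149.7),5.)
W=px2w(cc,u,.060);print('hood',W);print([np.linalg.norm(W[i]-W[i-1]) for i in range(4)])
u=Z([(362,478),(476,478),(476,540),(362,540),(419,509),(62,312),(172,311)],(204.7,149.7),5.)
print('handle',px2w(cc,u[:5],.049));print('block',px2w(cc,u[5:],.052))
g=Z([(433,145),(424,470)],(204.7,149.7),5.);print('bar',px2w(cc,g,.052))
E
```

```text
frame 16.157937493704974 [ 0.58600079 -0.28255087] [[-0.3 -0.5]
 [ 0.3 -0.2]
 [-0.2  0.1]
 [ 0.1  0.7]]
base [[0.52291553 0.30577975 0.012     ]
 [0.64686957 0.33972371 0.012     ]] 0.1285176886239073 15.31460693417392
15.314606934173923 [0.58503189 0.27302266]
hood [[0.6178107  0.29064551 0.06      ]
 [0.65780677 0.30295138 0.06      ]
 [0.67025619 0.26036699 0.06      ]
 [0.62983582 0.24921577 0.06      ]]
[np.float64(0.04313961844085486), np.float64(0.0418463917128578), np.float64(0.04436685547545923), np.float64(0.04193037002439207)]
handle [[0.5812753  0.21403856 0.049     ]
 [0.61027131 0.22311426 0.049     ]
 [0.61596902 0.20603803 0.049     ]
 [0.58660556 0.19685292 0.049     ]
 [0.59850765 0.21006991 0.049     ]]
block [[0.49387417 0.23579656 0.052     ]
 [0.52083958 0.24452955 0.052     ]]
bar [[0.57143602 0.305419   0.052     ]
 [0.59588801 0.22227584 0.052     ]]
```

```bash
python3 - <<'E'
from h import *
for n in ["spray_bottle","screw_jar"]: print(n,[(np.round(d['at'],3).tolist(),round(d['score'],2)) for d in models.mark_of(n,"top")][:2])
yaw=np.deg2rad(16.4);q=down(yaw)
gripper_to(.048,15)
r.move_to([.5975,.2125,.125],q); st()
print('guard',r.move_l([.5975,.2125,.061],vel=.08,guard=8)); st()
im=vision.snapshot("scene");cv2.imwrite("pics/s1.png",cv2.resize(im[140:240,290:430,::-1],None,fx=5,fy=5))
im=vision.snapshot("wrist");cv2.imwrite("pics/w1.png",im[:,:,::-1])
E
```

```text
spray_bottle [([0.748, 0.158, 0.002], 0.46)]
screw_jar [([0.751, 0.056, -0.0], 0.76)]
t 7.2 pos [0.5983 0.2131 0.1259] F [ 0.2 -0.5  1. ] M [-0.03 -0.11  0.04] op 0.0477
guard False
t 8.15 pos [0.598  0.2126 0.0615] F [-0.   0.1 -0.3] M [-0.02 -0.1  -0.01] op 0.0481
```

View pics/s1.png

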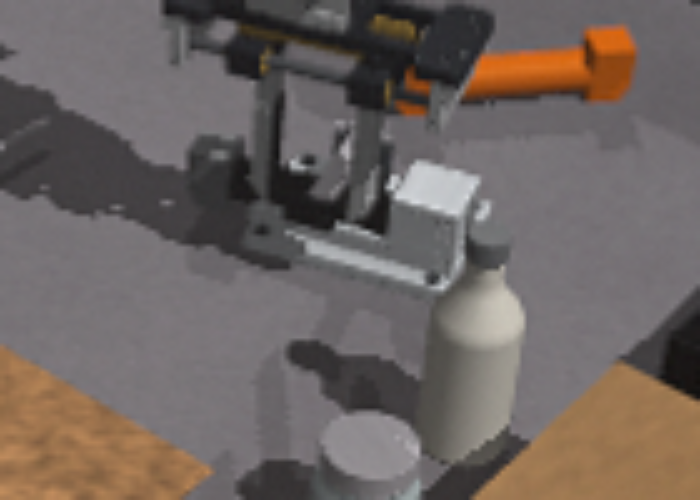

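View pics/w1.png

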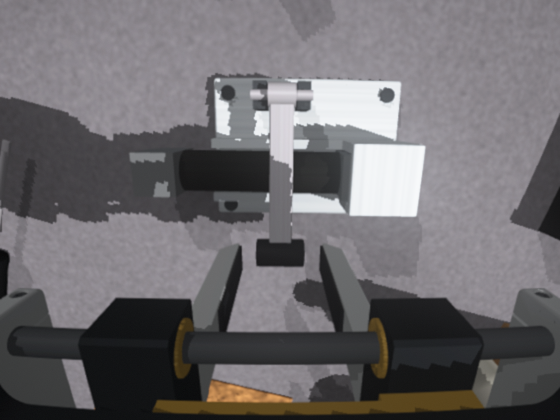

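```bash
python3 - <<'E'
from h import *
c=vision.get_calibration("wrist")
P=np.array(telemetry.current_ee_pos())
print('grasp px',w2px(c,[P-[0,0,.006],P-[0,0,.025]]))
yaw=np.deg2rad(16.4);x=np.array([np.cos(yaw),np.sin(yaw)]);y=np.array([-x[1],x[0]])
O=np.array([.573,.2553])
def loc(uv,z): W=px2w(c,uv,z)[:,:2]-O; return np.round(np.c_[W@x,W@y]*1000,1).tolist()
print('hood',loc([(352,145),(424,147),(417,216),(347,213)],.06))
print('base',loc([(216,78),(400,82)],.012))
for z in (.049,.055): print('handle',loc([(257,240),(302,240),(304,265),(257,266)],z+.005))
print('bar',loc([(283,95),(281,235)],.055)); print('block',loc([(130,172),(178,171)],.052))
E
python3 - <<'E'
import cv2
im=cv2.imread("pics/w1.png")[70:275,110:430]
cv2.imwrite("pics/w1z.png",cv2.resize(im,None,fx=2.5,fy=2.5,interpolation=cv2.INTER_CUBIC))
E
```

```text
grasp px [[281.18257648 253.29365215]
 [281.0730753  242.27820488]]
hood [[52.1, 20.0], [93.9, 19.3], [94.6, -22.0], [51.5, -20.1]]
base [[-32.4, 62.0], [94.1, 60.0]]
handle [[-3.3, -39.6], [25.2, -39.7], [26.9, -57.1], [-3.7, -57.7]]
handle [[-2.8, -37.3], [24.8, -37.3], [26.4, -54.2], [-3.2, -54.8]]
bar [[13.0, 47.2], [11.9, -35.9]]
block [[-80.4, 3.7], [-50.5, 4.1]]
```

View pics/w1z.png

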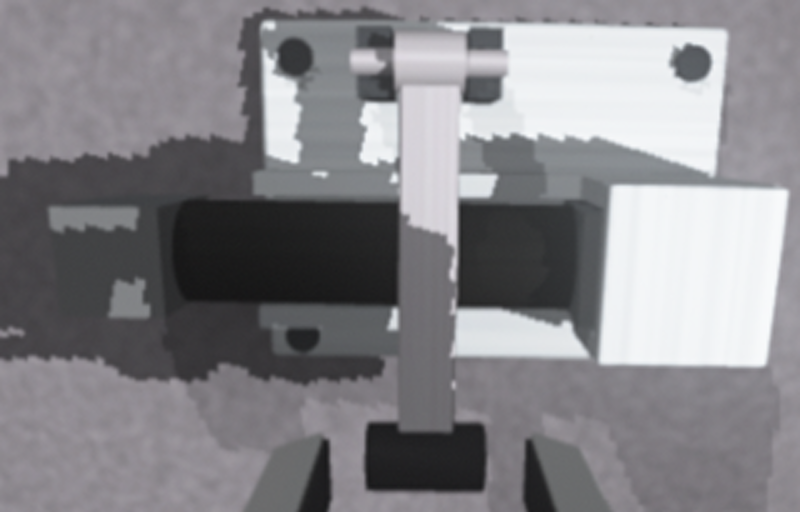

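```bash
python3 - <<'E'
from h import *
yaw=np.deg2rad(15.8);y=np.array([-np.sin(yaw),np.cos(yaw)])
print('op',gripper_to(.028,20));st()
H=np.array([.5978,.2125])+y*.0958
th=np.r_[np.linspace(.06,1.5,7)[1:],1.53]
try:
    for t in th:
        xy=H-y*.096*np.cos(t);r.move_l([*xy,.055+.096*np.sin(t)],vel=.12)
        print(round(t,2),end=' ');st()
except Exception as e: print(repr(e))
im=vision.snapshot("scene");cv2.imwrite("pics/s2.png",cv2.resize(im[120:240,270:430,::-1],None,fx=5,fy=5))
E
```

```text
op False
t 8.72 pos [0.5977 0.2125 0.0611] F [ 1.  -1.   0.4] M [-0.03 -0.15  0.01] op 0.029
0.3 t 9.07 pos [0.5963 0.2173 0.0834] F [-0.5  3.3 -1.5] M [ 0.55  0.02 -0.05] op 0.0288
0.54 t 9.41 pos [0.5936 0.2266 0.1042] F [-0.   5.1 -3.3] M [ 0.83 -0.01 -0.05] op 0.0284
0.78 t 9.75 pos [0.5912 0.2381 0.1232] F [ 0.5 -0.6  0.7] M [ 0.04 -0.23 -0.  ] op 0.0282
1.02 t 10.09 pos [0.5857 0.2563 0.1372] F [0.2 0.  0. ] M [-0.04 -0.1   0.02] op 0.0281
1.26 t 10.43 pos [0.5797 0.2767 0.1465] F [-0.6 -0.4  1.4] M [-0.07 -0.07  0.  ] op 0.028
1.5 t 10.78 pos [0.5735 0.2984 0.1507] F [0.1 0.2 0.4] M [ 0.01 -0.12  0.04] op 0.0282
1.53 t 11.03 pos [0.5728 0.3006 0.1508] F [-0.1  0.9  0.3] M [ 0.   -0.12 -0.  ] op 0.0283
```

View pics/s2.png

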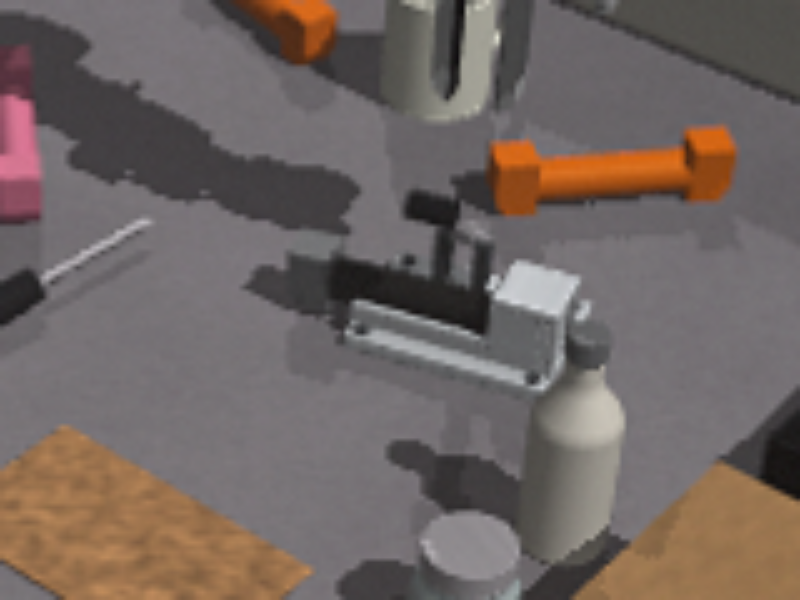

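```bash
python3 - <<'E'
from h import *
c=vision.get_calibration("scene");yaw=np.deg2rad(15.8);y=np.array([-np.sin(yaw),np.cos(yaw)]);H=np.array([.5978,.2125])+y*.0958
for t in np.arange(.5,1.6,.1):
    print(round(t,2),np.round(w2px(c,[*(H-y*.096*np.cos(t)),.049+.096*np.sin(t)]),1))
for cam in("scene","top"):
  if cam=="top": vision.snapshot("top")
  print([(np.round(d['at'],3).tolist(),round(d['score'],2)) for d in models.mark_of("bar_handle",cam)][:2])
E
```

```text
0.5 [[353.5 168.6]]
0.6 [[354.2 165.4]]
0.7 [[355.1 162.3]]
0.8 [[356.1 159.1]]
0.9 [[357.1 156.1]]
1.0 [[358.1 153.1]]
1.1 [[359.2 150.3]]
1.2 [[360.3 147.7]]
1.3 [[361.5 145.3]]
1.4 [[362.6 143.1]]
1.5 [[363.7 141.2]]
[([0.59, 0.236, 0.109], 0.51)]
[([0.592, 0.236, 0.115], 0.45)]
```

```bash
python3 - <<'E'
from h import *
yaw=np.deg2rad(15.8);y=np.array([-np.sin(yaw),np.cos(yaw)])
H=np.array([.5978,.2125])+y*.0958
P=lambda t,dz=0:[*(H-y*.096*np.cos(t)),.055+.096*np.sin(t)+dz]
r.move_l([*H,.165],vel=.2) if False else None
gripper_to(.048,25)
r.move_l(P(.72,.04),vel=.2)
print(r.move_l(P(.72),vel=.12,guard=8))
print('op',gripper_to(.0,25));st()
try:
    for t in np.linspace(.72,1.53,5)[1:]:
        r.move_l(P(t),vel=.1)
        print(round(t,2),end=' ');st()
except Exception as e: print(repr(e))
im=vision.snapshot("scene");cv2.imwrite("pics/s3.png",cv2.resize(im[120:240,270:430,::-1],None,fx=5,fy=5))
E
```

```text
False
op False
t 13.18 pos [0.5914 0.235  0.1188] F [-0.2 -0.5  1.9] M [-0.24  0.1  -0.02] op 0.0291
0.92 t 13.52 pos [0.5871 0.2499 0.1319] F [-0.6  0.  -2. ] M [-0.05 -0.06 -0.05] op 0.0289
1.12 t 13.86 pos [0.5825 0.2662 0.1417] F [ 1.1  1.9 -3.2] M [ 0.18 -0.05  0.02] op 0.0286
1.33 t 14.2 pos [0.5776 0.2834 0.1482] F [-0.   1.7 -4.3] M [ 0.17 -0.06 -0.03] op 0.0286
1.53 t 14.54 pos [0.5724 0.3018 0.1513] F [-0.   0.2 -0.7] M [-0.06  0.09 -0.03] op 0.0282
```

View pics/s3.png

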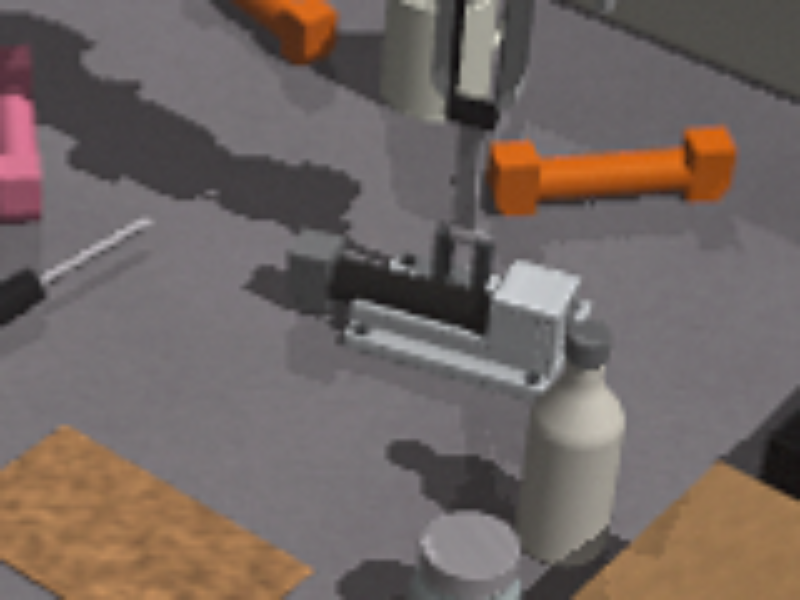

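```bash
python3 - <<'E'
from h import *
gripper_to(.052)
p=np.array(telemetry.current_ee_pos())
r.move_l([p[0],p[1],.2],vel=.2)
yaw=np.deg2rad(105.8);q=down(yaw)
gripper_to(.06)
r.move_to([.508,.2385,.11],q);st()
im=vision.snapshot("wrist");c=vision.get_calibration("wrist");np.save("pics/w2.npy",c,allow_pickle=True)
cv2.imwrite("pics/w2.png",im[:,:,::-1])
print([(np.round(d['at'],3).tolist(),round(d['score'],2)) for d in models.mark_of("roller","wrist")][:3])
P=np.array(telemetry.current_ee_pos());print(w2px(c,[[P[0],P[1],.052],[P[0],P[1],.012]]))
st()
E
```

```text
t 17.38 pos [0.5084 0.2387 0.1102] F [-0.1  0.3  0.1] M [ 0.08 -0.1  -0.01] op 0.0601
[([0.569, 0.258, 0.011], 0.87), ([0.416, 0.48, 0.005], 0.49)]
[[280.81395675 227.57043858]
 [280.7921747  213.41851324]]
t 17.48 pos [0.5084 0.2387 0.1102] F [ 0.3 -0.4 -0.4] M [ 0.15 -0.1  -0.02] op 0.0599
```

View pics/w2.png

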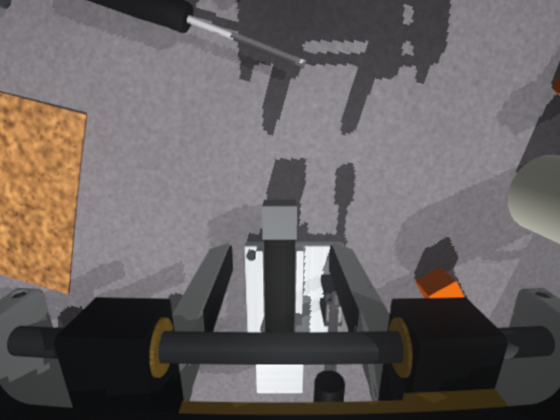

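```bash
python3 - <<'E'
from h import *
print(r.move_l([.5053,.2376,.040],vel=.12,guard=8));st()
gripper_to(0.0,8);st()
E
```

```text
False
t 18.21 pos [0.5059 0.2378 0.0404] F [ 0.1 -0.4 -0.6] M [ 0.02 -0.16 -0.08] op 0.0598
t 18.81 pos [0.5054 0.2377 0.0402] F [-0.3  0.3  0.5] M [ 0.06 -0.09 -0.03] op 0.0279
```

```bash
python3 - <<'E'
from h import *
gripper_to(0.0,55);st()
yaw=np.deg2rad(15.8);x=np.array([np.cos(yaw),np.sin(yaw)])
p=np.array(telemetry.current_ee_pos())
print(r.move_l([*(p[:2]-.055*x),p[2]],vel=.1,guard=25));st()
im=vision.snapshot("scene");cv2.imwrite("pics/s4.png",cv2.resize(im[120:240,270:430,::-1],None,fx=5,fy=5))
E
```

```text
t 19.02 pos [0.5054 0.2377 0.0402] F [-0.1 -0.3  3.1] M [ 0.11 -0.12 -0.05] op 0.0268
False
t 19.73 pos [0.4525 0.2227 0.0402] F [-1.4 -0.3 -1. ] M [ 0.06 -0.06  0.06] op 0.0273
```

View pics/s4.png

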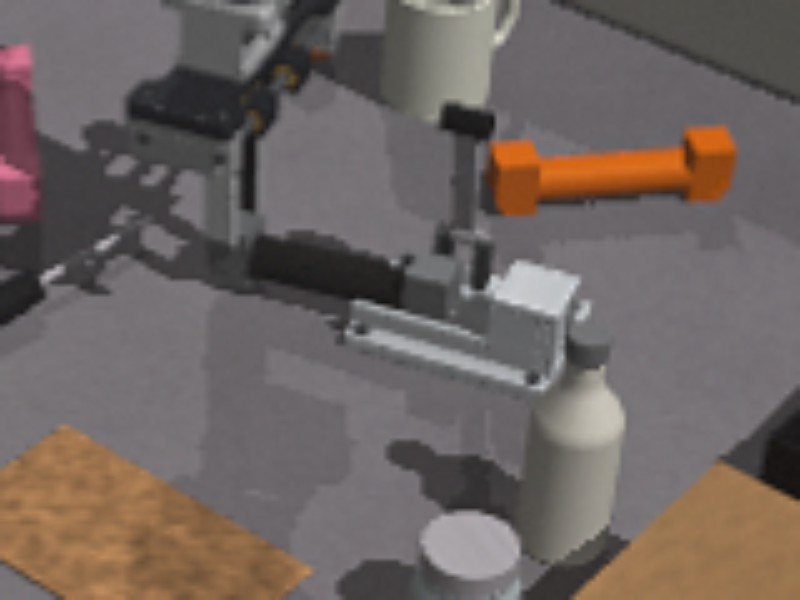

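```bash
python3 - <<'E'
from h import *
p=np.array(telemetry.current_ee_pos())
r.move_l([p[0],p[1],.10],vel=.15);st()
im=vision.snapshot("scene");cv2.imwrite("pics/s5.png",cv2.resize(im[100:240,250:430,::-1],None,fx=4,fy=4))
E
```

```text
t 20.32 pos [0.4527 0.2227 0.0995] F [-0.5  0.6 -2.1] M [ 0.02 -0.05 -0.07] op 0.0271
```

View pics/s5.png

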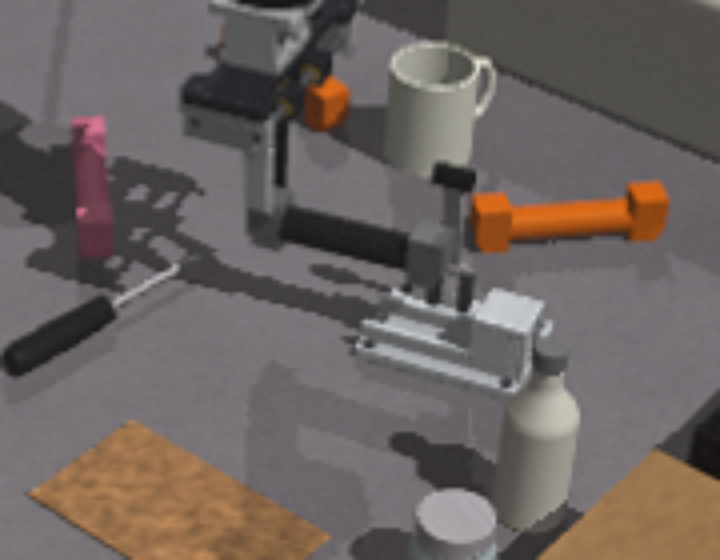

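```bash
python3 - <<'E'
from h import *
q=down(np.deg2rad(90))
try: r.move_l([.499,-.011,.09],rot=q,vel=.25)
except Exception as e: print(repr(e)); r.move_to([.499,-.011,.09],q)
st()
print(r.move_l([.499,-.011,.037],vel=.15,guard=5));st()
print(r.move_l([.499,-.011,.0305],vel=.04,guard=3));st()
im=vision.snapshot("scene");cv2.imwrite("pics/s6.png",cv2.resize(im[130:270,200:380,::-1],None,fx=4,fy=4))
im=vision.snapshot("wrist");cv2.imwrite("pics/w6.png",im[:,:,::-1])
E
```

```text
t 21.48 pos [ 0.4983 -0.0101  0.0897] F [-0.1  0.8 -2.3] M [ 0.05  0.   -0.02] op 0.0268
True
t 21.87 pos [ 0.4978 -0.0101  0.0361] F [ 0.1 -0.4 -0.7] M [-0.02 -0.16  0.02] op 0.0272
True
t 22.07 pos [ 0.4989 -0.01    0.0353] F [-0.5 -0.8  5.5] M [ 0.04  0.03 -0.  ] op 0.0274
```

View pics/s6.png

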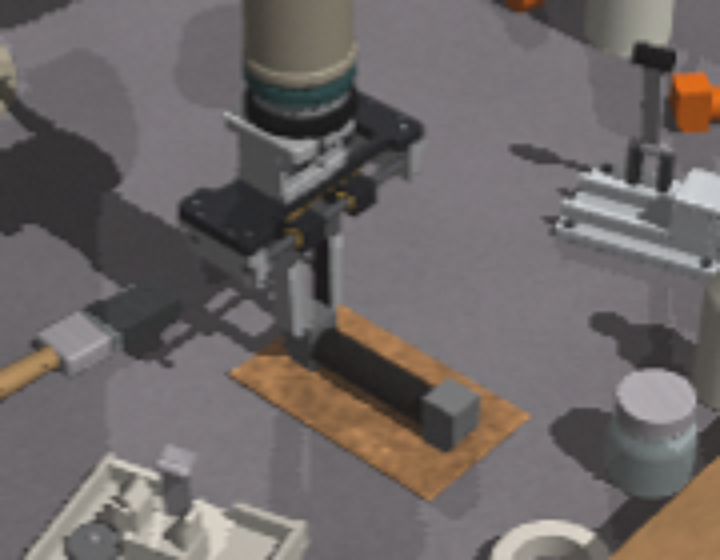

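```bash
python3 - <<'E'
from h import *
print(r.move_l([.499,-.011,.0322],vel=.04,guard=15));st()
gripper_to(.06);st()
p=np.array(telemetry.current_ee_pos())
r.move_l([p[0],p[1],.10],vel=.2)
r.move_l([.555,-.011,.12],vel=.2);st()
im=vision.snapshot("wrist");c=vision.get_calibration("wrist");np.save("pics/w7.npy",c,allow_pickle=True);cv2.imwrite("pics/w7.png",im[:,:,::-1])
im=vision.snapshot("scene");cv2.imwrite("pics/s7.png",cv2.resize(im[170:290,200:360,::-1],None,fx=4,fy=4))
P=np.array(telemetry.current_ee_pos());print(w2px(c,[[P[0],P[1],.043],[P[0],P[1],.035]]))
print([(np.round(d['at'],3).tolist(),round(d['score'],2)) for d in models.mark_of("roller","scene")][:4])
E
```

```text
False
t 22.43 pos [ 0.499  -0.01    0.0352] F [-5.4  1.4 23.2] M [ 0.18  1.07 -0.07] op 0.0272
t 23.12 pos [ 0.499 -0.011  0.032] F [0.1 0.6 0.4] M [ 0.06 -0.15  0.02] op 0.06
t 24.06 pos [ 0.5532 -0.0108  0.118 ] F [0.4 0.1 0.6] M [ 0.02 -0.16  0.03] op 0.0605
[[280.85751178 221.9387494 ]
 [280.8441906  219.21728194]]
[([0.582, 0.459, -0.004], 0.8), ([0.262, 0.481, -0.001], 0.63), ([0.567, -0.013, 0.002], 0.57), ([0.256, 0.232, 0.003], 0.5)]
```

View pics/w7.png

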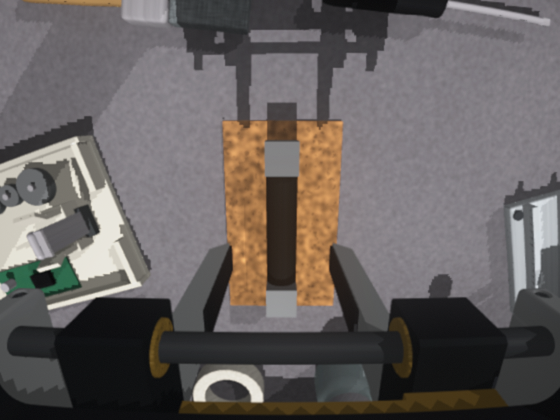

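View pics/s7.png

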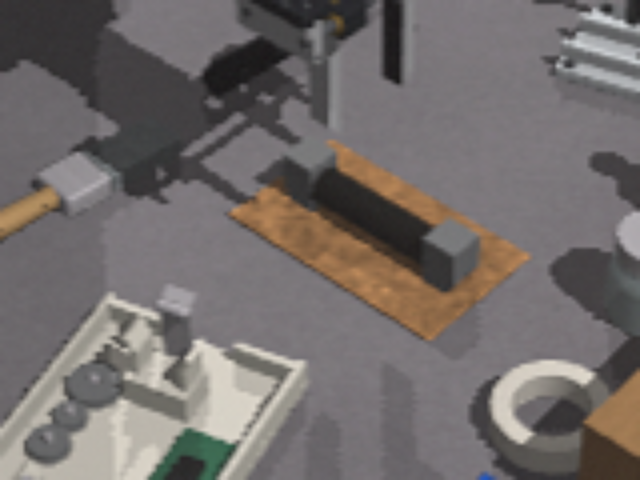

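```bash
python3 - <<'E'
import cv2
im=cv2.imread("pics/w7.png")[115:330,210:355]
cv2.imwrite("pics/w7z.png",cv2.resize(im,None,fx=2.75,fy=2.75,interpolation=cv2.INTER_CUBIC))
from h import *
c=np.load("pics/w7.npy",allow_pickle=True).item()
print(np.round(px2w(c,[(282,141),(282,177),(281,291),(281,317)],.043),4))
E
```

```text
[[ 0.4851 -0.0099  0.043 ]
 [ 0.5139 -0.0098  0.043 ]
 [ 0.618  -0.0105  0.043 ]
 [ 0.6453 -0.0104  0.043 ]]
```

View pics/w7z.png

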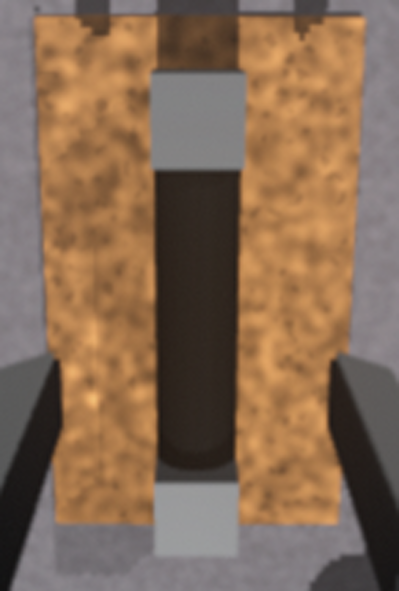

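```bash
python3 - <<'E'
from h import *
im=cv2.imread("pics/top0.png")[155:240,315:405];cv2.imwrite("pics/tz.png",cv2.resize(im,None,fx=7,fy=7,interpolation=cv2.INTER_CUBIC))
im=cv2.imread("pics/scene0.png")[235:335,170:285];cv2.imwrite("pics/sz.png",cv2.resize(im,None,fx=6,fy=6,interpolation=cv2.INTER_CUBIC))
E
```

```text
(no output)
```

View pics/tz.png

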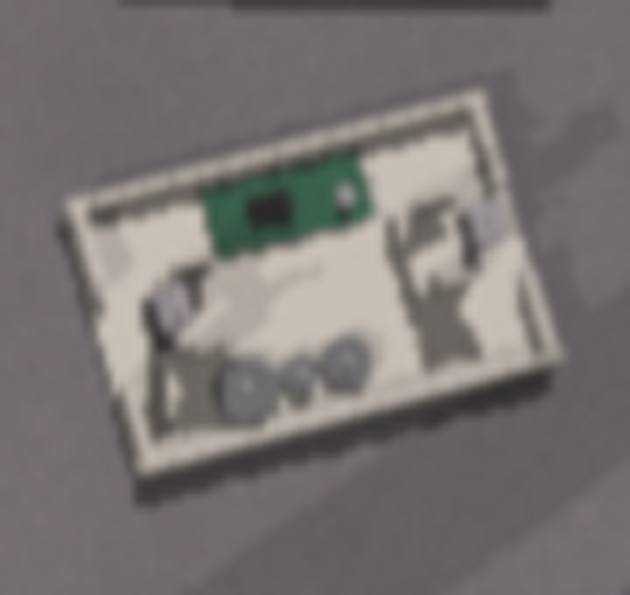

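View pics/sz.png

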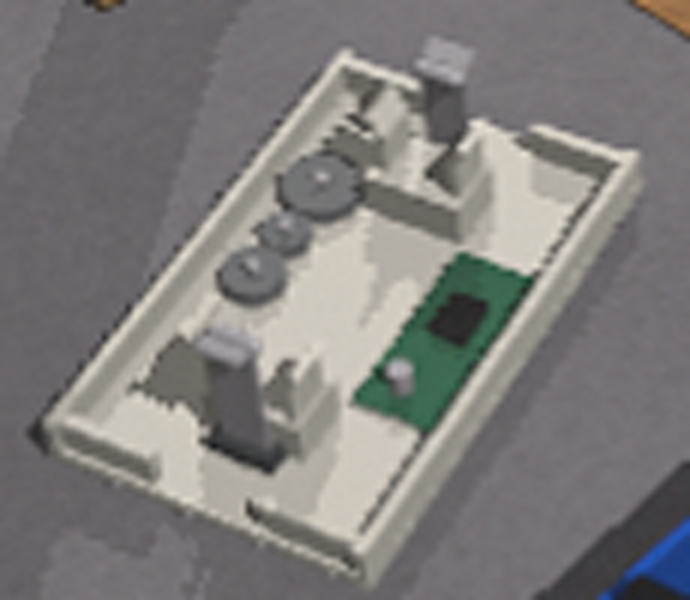

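```bash
cat >> h.py <<'E'
def fit(model,W):
    model=np.array(model,float);W=np.array(W)[:,:2];mc=model.mean(0);wc=W.mean(0)
    H=(model-mc).T@(W-wc);a=np.arctan2(H[0,1]-H[1,0],H[0,0]+H[1,1])
    Rm=np.array([[np.cos(a),-np.sin(a)],[np.sin(a),np.cos(a)]]);t=wc-Rm@mc
    return a,t,W-(model@Rm.T+t)
E
python3 - <<'E'
from h import *
for cam,L,s,o in [("top",[(66,202),(485,90),(562,360),(142,472)],7,(315,155)),("scene",[(640,155),(368,562),(45,430),(345,52)],6,(170,235))]:
    u=np.array(L,float)/s+np.array(o)-.45
    W=px2w(vision.get_calibration(cam),u,.024)
    a,t,e=fit([(.075,.118),(.075,-.118),(-.075,-.118),(-.075,.118)],W);print(cam,np.rad2deg(a),t,np.round(e*1000,1).tolist())
E
```

```text
top 15.867315106055608 [ 0.58435676 -0.28198975] [[0.2, -0.6], [1.1, 0.2], [-1.0, 1.3], [-0.2, -0.9]]
scene 16.46063037203134 [ 0.5899959 -0.282683 ] [[-0.6, -0.4], [0.1, -0.1], [0.2, -0.3], [0.2, 0.8]]
```

```bash
python3 - <<'E'
from h import *
print(r.move_l([.5652,-.0106,.030],vel=.13,guard=6));st()
gripper_to(0.0,8);st()
gripper_to(0.0,58);st()
r.move_l([.5652,-.0106,.10],vel=.2);st()
q=down(np.deg2rad(16.2))
r.move_to([.5855,-.2827,.16],q);r.hold(.2);st()
im=vision.snapshot("wrist");c=vision.get_calibration("wrist");np.save("pics/w8.npy",c,allow_pickle=True);cv2.imwrite("pics/w8.png",im[:,:,::-1])
im=vision.snapshot("scene");cv2.imwrite("pics/s8.png",cv2.resize(im[200:340,160:300,::-1],None,fx=4,fy=4))
E
```

```text
False
t 25.06 pos [ 0.5656 -0.0107  0.0306] F [ 0.4 -0.1  0.4] M [ 0.07 -0.15  0.03] op 0.0596
t 25.76 pos [ 0.5652 -0.0105  0.0301] F [-0.3  0.1  1.7] M [ 0.19 -0.15  0.  ] op 0.021
t 26.18 pos [ 0.5673 -0.0108  0.0354] F [-5.3  1.4 30. ] M [0.24 1.05 0.  ] op 0.0004
t 26.68 pos [ 0.5648 -0.0106  0.0995] F [-0.4  0.  -0.8] M [ 0.06 -0.13  0.04] op 0.0004
t 27.97 pos [ 0.5856 -0.2811  0.1596] F [-0.7 -0.2  0.3] M [-0.06 -0.09  0.02] op 0.0004
```

View pics/w8.png

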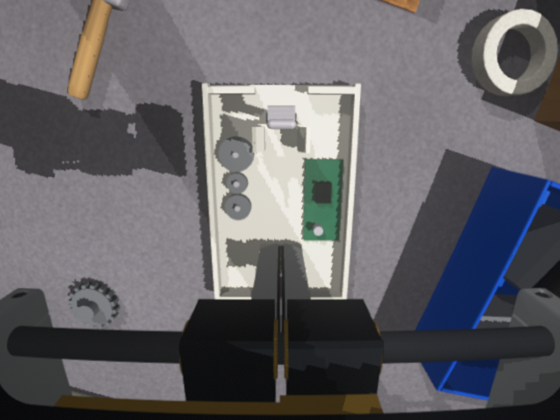

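View pics/s8.png

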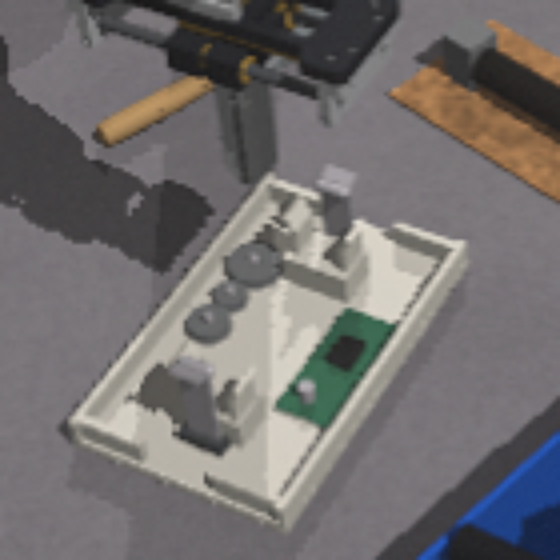

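```bash
python3 - <<'E'
from h import *
gripper_to(.07,20)
r.move_to([.54,-.0106,.16],down(np.deg2rad(90)));st()
im=vision.snapshot("wrist");c=vision.get_calibration("wrist");np.save("pics/w9.npy",c,allow_pickle=True);cv2.imwrite("pics/w9.png",im[:,:,::-1])
im=vision.snapshot("scene");cv2.imwrite("pics/s9.png",cv2.resize(im[170:290,200:360,::-1],None,fx=4,fy=4))
E
```

```text
t 30.28 pos [ 0.5406 -0.0113  0.1602] F [-0.9  0.1  0.2] M [ 0.1  -0.14  0.05] op 0.0701
```

View pics/w9.png

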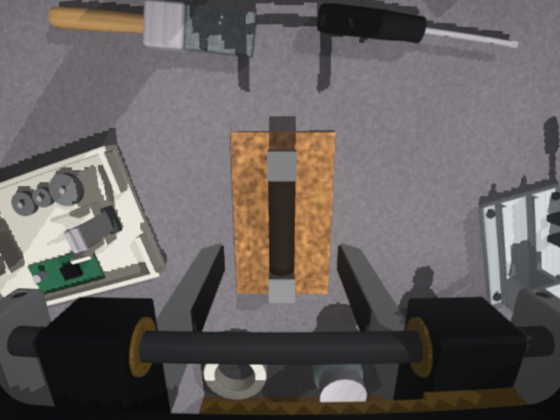

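View pics/s9.png

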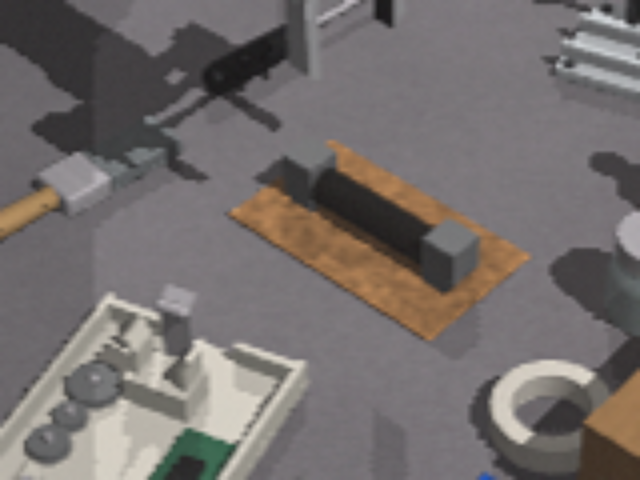

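```bash
python3 - <<'E'
import cv2
from h import *
print(r.nose_length,[a for a in dir(r) if not a.startswith('_')])
im=cv2.imread("pics/w9.png")[125:310,210:355]
cv2.imwrite("pics/w9z.png",cv2.resize(im,None,fx=3.2,fy=3.2,interpolation=cv2.INTER_CUBIC))
E
```

```text
0.025 ['PlanningError', 'hold', 'move_l', 'move_to', 'movej', 'nose_length', 'sign_off']
```

View pics/w9z.png

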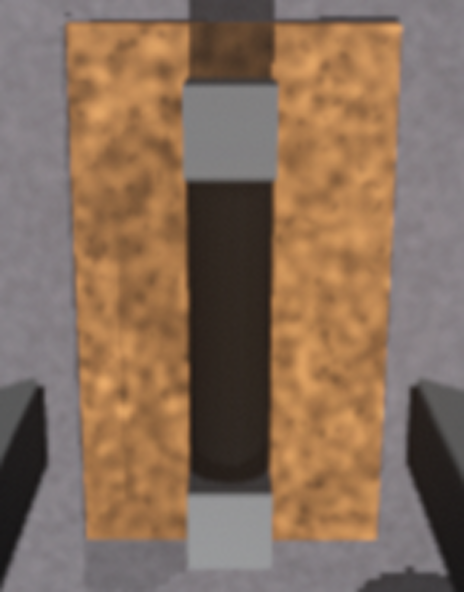

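```bash
python3 - <<'E'
from h import *
c=vision.get_calibration("scene")
P=np.array([.5856,-.2811,.1596])
for dz in (0,-.006,-.025,-.03): print(dz,np.round((w2px(c,P+[0,0,dz])-[160,200])*4,0))
im=cv2.imread("pics/s8.png")[0:260,150:410];cv2.imwrite("pics/s8z.png",cv2.resize(im,None,fx=2.2,fy=2.2))
E
```

```text
0 [[250. 171.]]
-0.006 [[251. 179.]]
-0.025 [[254. 201.]]
-0.03 [[255. 207.]]
```

View pics/s8z.png

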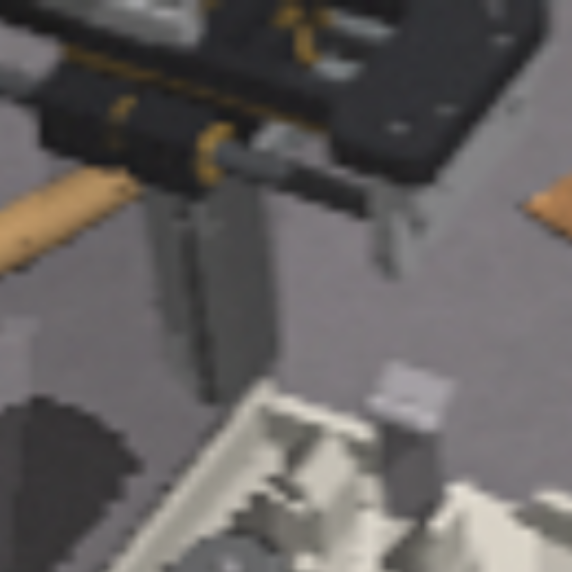

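```bash
python3 - <<'E'
from h import *
gripper_to(.056,20)
r.move_l([.5652,-.0106,.045],vel=.2)
print(r.move_l([.5652,-.0106,.020],vel=.1,guard=5));st()
print(r.move_l([.5652,-.0106,.0025],vel=.03,guard=3.5));st()
im=vision.snapshot("scene");cv2.imwrite("pics/s10.png",cv2.resize(im[170:290,200:360,::-1],None,fx=4,fy=4))
E
```

```text
False
t 31.98 pos [ 0.5654 -0.0106  0.0206] F [-0.2  0.2  0.8] M [ 0.1  -0.11  0.02] op 0.0557
True
t 32.52 pos [ 0.565  -0.0106  0.0038] F [0.  0.8 4.6] M [ 0.08 -0.07  0.02] op 0.0559
```

View pics/s10.png

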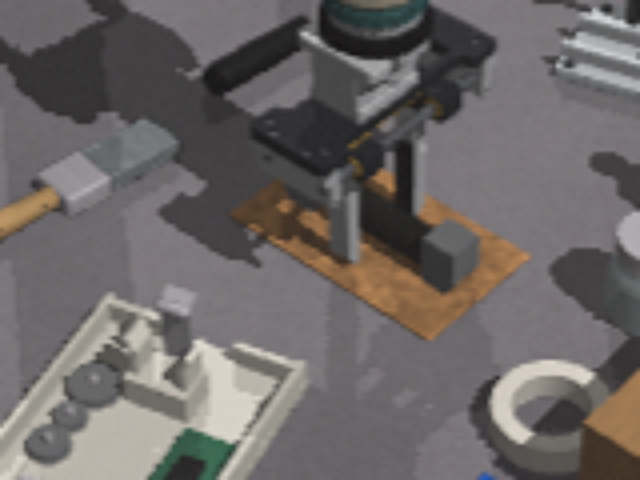

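```bash
python3 - <<'E'
from h import *
r.move_l([.5652,-.0106,.0055],vel=.05);st()
gripper_to(0.0,8);st()
o=telemetry.current_opening()
if .025<o<.031:
    gripper_to(0.0,58);st()
    r.move_l([.5652,-.0106,.08],vel=.2);st()
    r.move_to([.5855,-.2827,.13],down(np.deg2rad(16.2)));r.hold(.15);st()
    im=vision.snapshot("wrist");c=vision.get_calibration("wrist");np.save("pics/w11.npy",c,allow_pickle=True);cv2.imwrite("pics/w11.png",im[:,:,::-1])
    im=vision.snapshot("scene");cv2.imwrite("pics/s11.png",cv2.resize(im[200:340,160:300,::-1],None,fx=4,fy=4))
E
```

```text
t 32.82 pos [ 0.5651 -0.0106  0.0053] F [-0.1  0.5 -0.5] M [ 0.01 -0.19 -0.01] op 0.0561
t 33.37 pos [ 0.5651 -0.0106  0.0054] F [ 0.5 -0.2 -0.3] M [ 0.12 -0.15 -0.02] op 0.0275
t 33.58 pos [ 0.5651 -0.0105  0.0054] F [-1.2  0.6 -0.1] M [ 0.11 -0.13 -0.04] op 0.0268
t 34.11 pos [ 0.5646 -0.0105  0.0796] F [-0.2  0.1 -1.5] M [ 0.03 -0.13  0.04] op 0.0269
t 35.33 pos [ 0.5855 -0.2809  0.1294] F [ 0.2 -0.4 -1.4] M [-0.   -0.13  0.03] op 0.0271
```

View pics/w11.png

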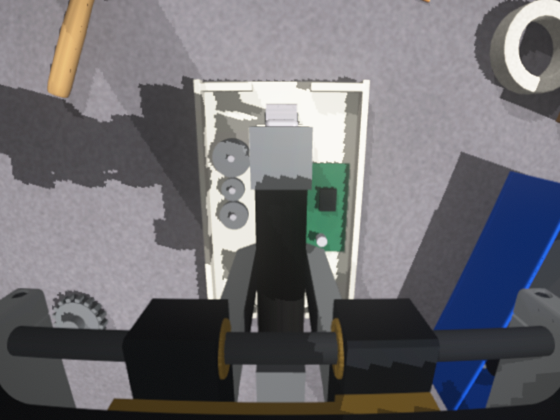

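View pics/s11.png

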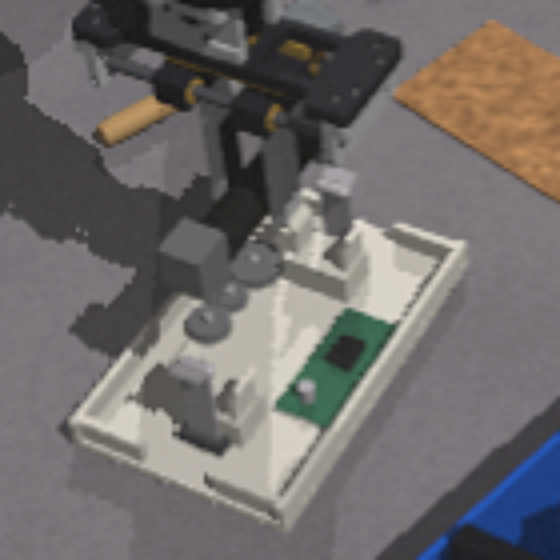

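```bash
python3 - <<'E'
import cv2
im=cv2.imread("pics/w11.png")[70:200,185:380]
cv2.imwrite("pics/w11z.png",cv2.resize(im,None,fx=4,fy=4,interpolation=cv2.INTER_CUBIC))
E
```

```text
(no output)
```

View pics/w11z.png

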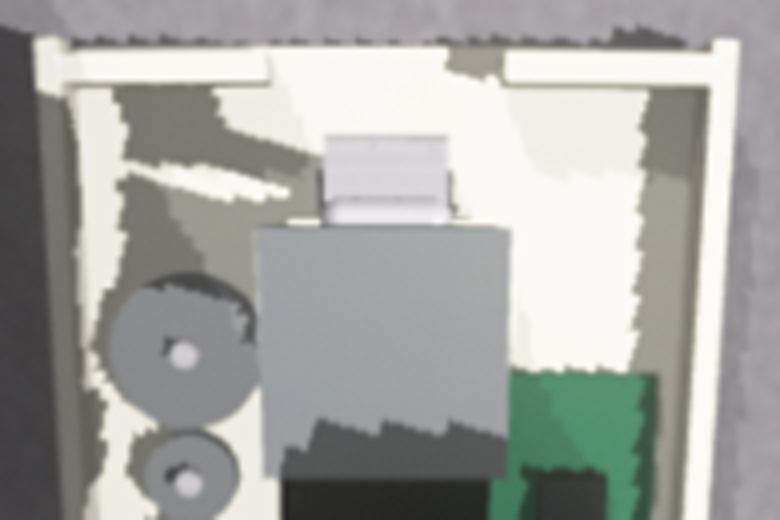

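```bash
python3 - <<'E'
from h import *
X=[.5862,-.2826]
r.move_l([*X,.10],vel=.12);st()
for z in (.083,.072,.062,.052):
    g=r.move_l([*X,z],vel=.06,guard=28);print(z,g,end=' ');st()
    if g: break
im=vision.snapshot("wrist");cv2.imwrite("pics/w12.png",im[:,:,::-1])
im=vision.snapshot("scene");cv2.imwrite("pics/s12.png",cv2.resize(im[200:340,160:300,::-1],None,fx=4,fy=4))
E
```

```text
t 35.83 pos [ 0.586  -0.2821  0.0996] F [ 0.1  0.4 -1.8] M [-0.02 -0.12 -0.02] op 0.0266
0.083 False t 36.27 pos [ 0.5859 -0.2825  0.0826] F [ 0.7 -0.2 -1.7] M [-0.02 -0.14 -0.01] op 0.0267
0.072 False t 36.6 pos [ 0.5863 -0.2821  0.072 ] F [-0.1  2.3  0.6] M [ 0.27 -0.17  0.06] op 0.0268
0.062 False t 36.92 pos [ 0.5871 -0.2827  0.0627] F [1.5 2.5 3.1] M [ 0.07 -0.48  0.04] op 0.0266
0.052 False t 37.23 pos [ 0.5872 -0.283   0.0529] F [2.5 2.1 4.4] M [ 0.02 -0.44 -0.06] op 0.0266
```

View pics/s12.png

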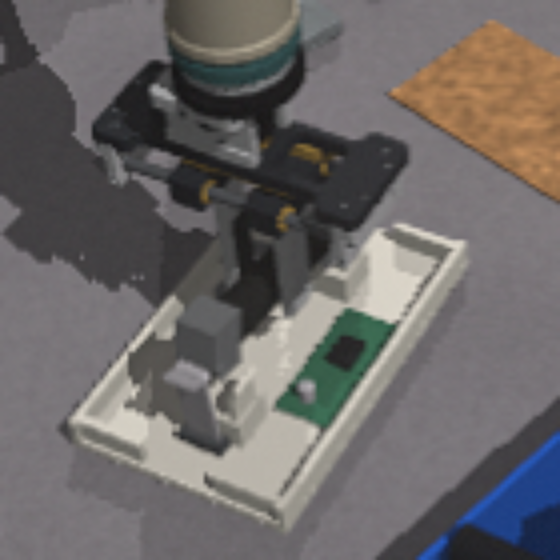

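```bash
python3 - <<'E'
from h import *
X=[.5872,-.2826]
for z in (.045,.038,.034,.0315):
    g=r.move_l([*X,z],vel=.05,guard=35);print(z,g,end=' ');st()
    if g: break
im=vision.snapshot("wrist");cv2.imwrite("pics/w13.png",im[:,:,::-1])
im=vision.snapshot("scene");cv2.imwrite("pics/s13.png",cv2.resize(im[200:340,160:300,::-1],None,fx=4,fy=4))
E
```

```text
0.045 False t 37.62 pos [ 0.5869 -0.2817  0.0452] F [0.6 3.5 4.9] M [ 0.69 -0.14  0.05] op 0.0266
0.038 False t 37.92 pos [ 0.5875 -0.2828  0.0392] F [-0.4  1.3  8.5] M [ 0.52 -0.12  0.03] op 0.0266
0.034 False t 38.17 pos [ 0.5877 -0.2833  0.0357] F [-0.1 -0.3  9.3] M [0.42 0.   0.01] op 0.0269
0.0315 False t 38.42 pos [ 0.5879 -0.2836  0.0336] F [-0.9  0.4 12.6] M [ 0.47  0.09 -0.03] op 0.0266
```

View pics/s13.png

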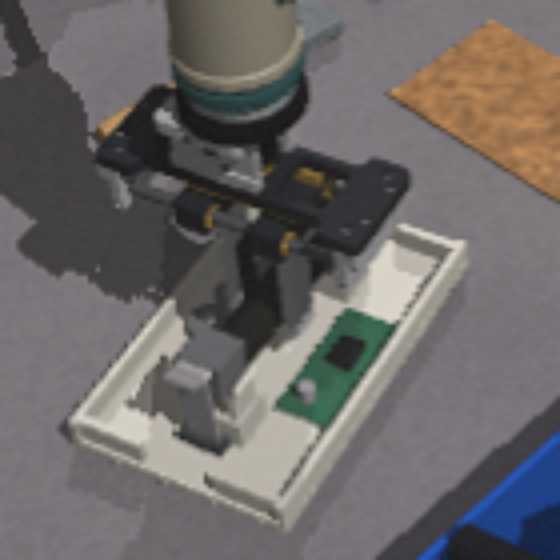

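View pics/w13.png

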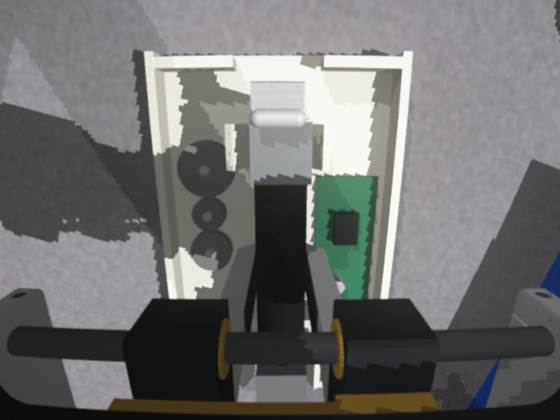

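```bash
python3 - <<'E'
from h import *
X=[.5874,-.2828]
for z in (.0295,.0275,.0255):
    g=r.move_l([*X,z],vel=.03,guard=40);print(z,g,end=' ');st()
    if g or telemetry.current_wrist_force()[2]>38: break
im=vision.snapshot("wrist");cv2.imwrite("pics/w14.png",im[:,:,::-1])
im=vision.snapshot("scene");cv2.imwrite("pics/s14.png",cv2.resize(im[200:340,160:300,::-1],None,fx=4,fy=4))
E
```

```text
0.0295 False t 38.77 pos [ 0.5871 -0.283   0.0298] F [0.3 0.9 7.1] M [ 0.5  -0.07 -0.04] op 0.0268
0.0275 False t 39.02 pos [ 0.5871 -0.283   0.0297] F [-3.4  2.2 14.9] M [ 0.64  0.46 -0.04] op 0.027
0.0255 False t 39.27 pos [ 0.5872 -0.2831  0.0295] F [-4.9  3.  23. ] M [0.89 0.73 0.12] op 0.0271
```

View pics/s14.png

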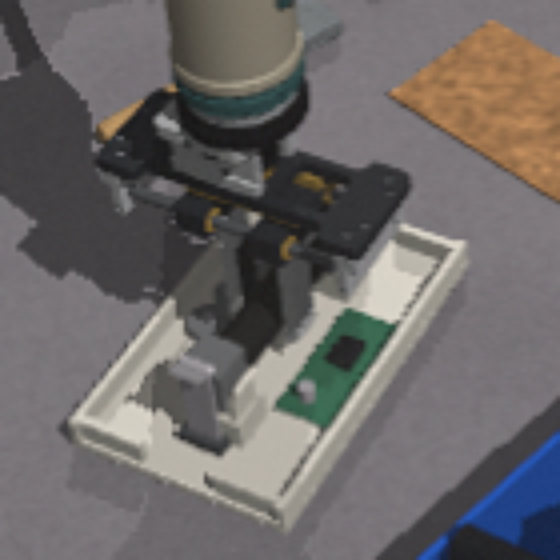

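View pics/w14.png

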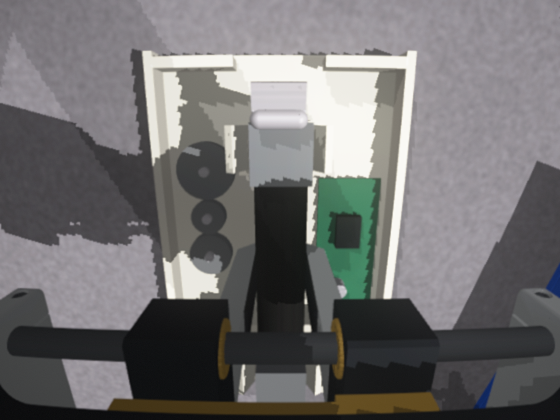

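```bash
python3 - <<'E'
from h import *
r.move_l([.5872,-.283,.0305],vel=.05);st()
gripper_to(.042,20);st()
r.move_l([.5872,-.283,.12],vel=.15);st()
x=np.array([np.cos(np.deg2rad(16.2)),np.sin(np.deg2rad(16.2))]);y=np.array([-x[1],x[0]])
r.move_l([*(np.array([.5872,-.283])+.05*y),.19],vel=.25);st()
im=vision.snapshot("wrist");c=vision.get_calibration("wrist");np.save("pics/w15.npy",c,allow_pickle=True);cv2.imwrite("pics/w15.png",im[:,:,::-1])
im=vision.snapshot("scene");cv2.imwrite("pics/s15.png",cv2.resize(im[220:340,160:300,::-1],None,fx=5,fy=5,interpolation=cv2.INTER_CUBIC))
E
```

```text
t 39.62 pos [ 0.5865 -0.2831  0.0299] F [-0.  -0.1  1.5] M [ 0.24 -0.01  0.02] op 0.0268
t 40.08 pos [ 0.5871 -0.283   0.0303] F [-0.1 -0.4  0.2] M [-0.07 -0.12 -0.02] op 0.0419
t 40.83 pos [ 0.5866 -0.2826  0.1192] F [-0.5 -0.4 -0.3] M [-0.03 -0.1   0.03] op 0.0419
t 41.33 pos [ 0.573  -0.235   0.1892] F [-0.1  0.9  0.5] M [-0.05 -0.07 -0.03] op 0.042
```

View pics/s15.png

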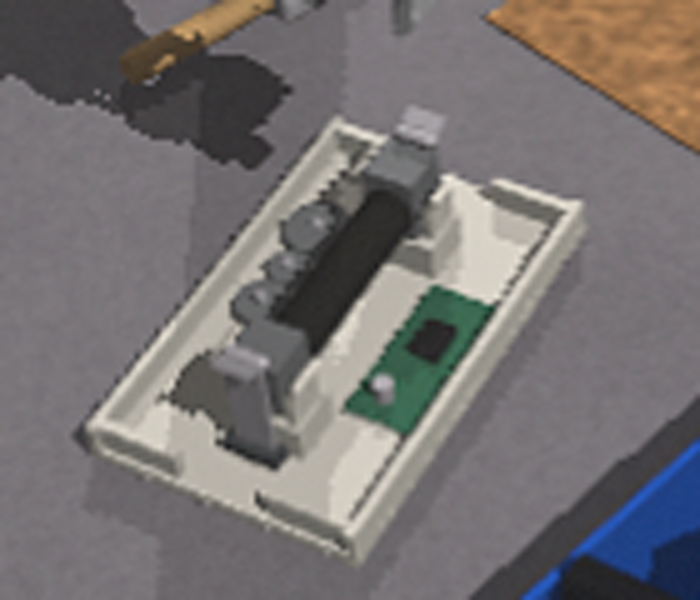

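View pics/w15.png

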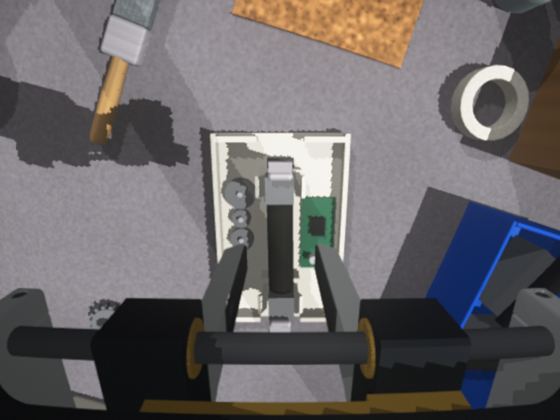

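```bash
python3 - <<'E'
import cv2,numpy as np
from h import *
im=vision.snapshot("scene")[:,:,::-1];cv2.imwrite("pics/s16.png",im)
o=cv2.imread("pics/scene0.png")
def t(a,x,y):return cv2.resize(a[y:y+36,x:x+46],None,fx=8,fy=8,interpolation=cv2.INTER_CUBIC)
m=np.vstack([np.hstack([t(o,222,232),t(im,222,232)]),np.hstack([t(o,186,280),t(im,186,280)])]);cv2.imwrite("pics/cmp.png",m)
c=vision.get_calibration("scene")
for n in ["clip_left_nose","clip_right_nose","seat","roller"]: print(n,[(np.round(d['at'],4).tolist(),round(d['score'],2)) for d in models.mark_of(n,"scene")][:4])
st()
E
```

```text
clip_left_nose [([0.567, -0.2045, 0.0787], 0.39)]
clip_right_nose [([0.5733, 0.2522, 0.0024], 0.7), ([0.7459, 0.1557, 0.0028], 0.69), ([0.611, -0.36, 0.0753], 0.56), ([0.5854, -0.2854, 0.0279], 0.38)]
seat [([0.5854, -0.2826, 0.0275], 0.95)]
roller [([0.5824, 0.4599, -0.0037], 0.92), ([0.5886, -0.2865, 0.0301], 0.74), ([0.2558, 0.2328, 0.0015], 0.66), ([0.2653, 0.481, 0.0029], 0.64)]
t 41.67 pos [ 0.5729 -0.2354  0.1887] F [-0.1 -0.2  0.2] M [-0.03 -0.14 -0.03] op 0.042
```

View pics/cmp.png

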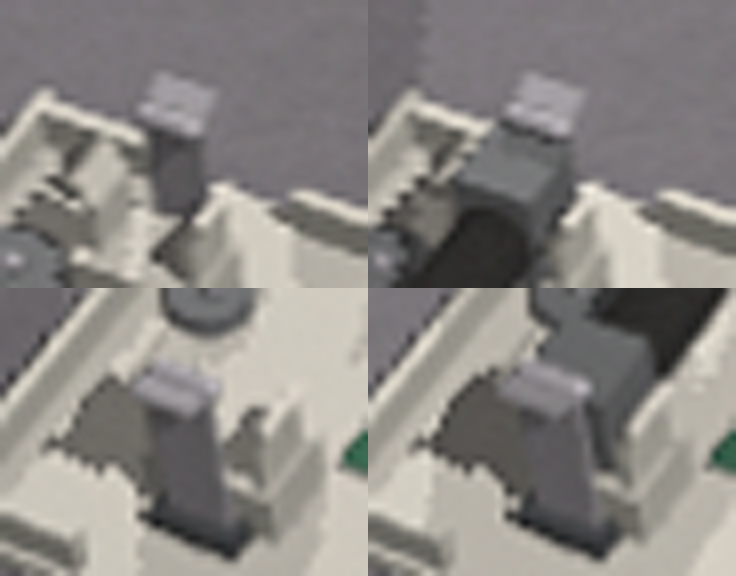

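```bash
python3 - <<'E'
from h import *
x=np.array([np.cos(np.deg2rad(16.2)),np.sin(np.deg2rad(16.2))]);y=np.array([-x[1],x[0]])
r.move_l([*(np.array([.5872,-.283])-.11*y),.17],vel=.25);st()
im=vision.snapshot("wrist")[:,:,::-1];cv2.imwrite("pics/w17.png",im)
cv2.imwrite("pics/w17z.png",cv2.resize(im[60:260,200:360],None,fx=3,fy=3,interpolation=cv2.INTER_CUBIC))
im=vision.snapshot("top")[:,:,::-1];cv2.imwrite("pics/top17.png",im)
st()
E
```

```text
t 42.47 pos [ 0.6175 -0.3879  0.1698] F [ 0.1 -0.6  0.2] M [-0.01 -0.14 -0.  ] op 0.042
t 42.57 pos [ 0.6178 -0.3871  0.1706] F [ 1.4  0.5 -0.3] M [-0.01 -0.13  0.04] op 0.0423
```

View pics/w17z.png

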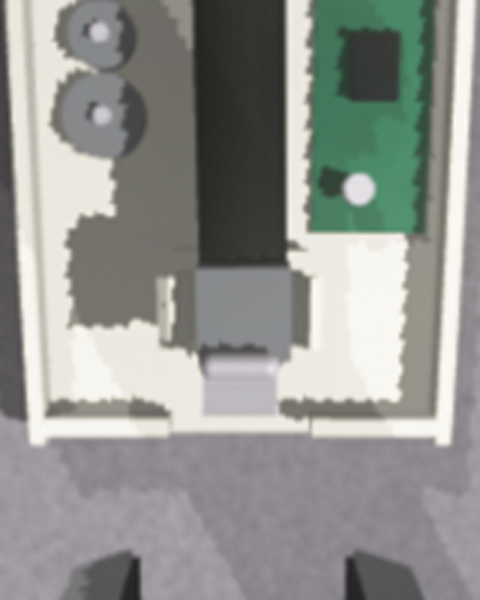

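View pics/top17.png

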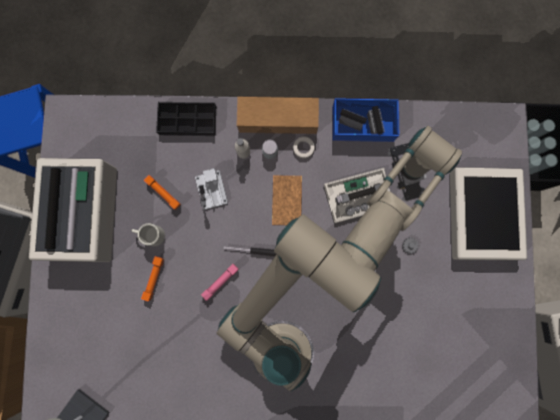

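The right nose (zoomed at about 240,370) overlaps the end block's top, and both clips sit where they did at rest. In the top view every bystander visible is where it started; the arm hides the brush. The bar is still upright. I'm handing the job in.

```bash
python3 - <<'E'
from h import *
st();r.sign_off()
E
```

```text
t 42.57 pos [ 0.6178 -0.3871  0.1706] F [ 1.4  0.5 -0.3] M [-0.01 -0.13  0.04] op 0.0423
the job is handed in; nothing more can be done
```

The roller is seated in the printer frame with both spring clips shut over its ends. I handed the job in at 42.6 s. I swung the bar up, drew the roller out about 55 mm by its free end block, laid it on the mat and let go. I then picked it up at the middle and pressed it down until it stopped hard on the pedestals.

**Last checks**
- **Clips:** both show at their rest pixels in the scene camera, within about half a pixel. The right nose is over the end block's top in a close wrist view; the left looked the same while I was pressing.
- **Roller:** the network puts its origin at z = 0.030 m, as it should be. The gripper is open and clear of everything.
- **Rest of the bench:** the bar was upright, and no visible bystander had moved in the top view. The arm hid the brush in that view, though it looked in place in earlier pictures.

**What went wrong or disagreed**
- **Finger length:** the fingertips are level with the TCP, not 25 mm ahead of it as stated (`r.nose_length` also says 0.025). A touch on the mat confirmed this.
- **Failed grips:** because of that, the handle slipped out once mid-swing and was re-gripped. The first middle grip on the roller also squeezed off and pressed on it with about 30 N, without moving it.
- **Laying on the mat:** the roller touched about 4 mm early and took about 23 N before I let go.
- **Frame position:** the three cameras disagreed by up to 6 mm in x. I used the wrist camera's value, and the cheek walls guided the roller the last 1 mm or so.

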